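# Free the locked shim bay and draw out the frame

## Task

The wing nut that locks the gate of the low storage bay may have a left-hand thread and nobody marked it, so feel which way it gives, then loosen it and slide the gate fully open. With the hooked picker, draw the steel shim frame out of the bay until it lies flat on the bench wholly in front of the mouth, then put the picker down on the bench outside the bay, clear of the frame. Leave the gate open and the depth gauge, the spacer puck and the iron yoke where they are.

Things in the scene. Friction and masses are not known exactly. Their poses are not given: they have to be found in the camera images.
- mouth (a point): Middle of the bay's mouth, on the bench surface. x points into the bay (away from the robot), y to the left along the mouth, z up; the bay is drawn at a different place and yaw each time. Mouth 100 mm wide, 85 mm high. The shut gate plate covers it, up to 9 mm in front. The bench in front of the mouth is free.
- rack: The storage bay: a dark steel hood bolted to the bench, no floor; same origin and axes as the mouth. 116 mm wide, 158 deep, 95 tall; side walls 8 mm, 100 mm between them. A 10 mm thick deck roofs x = 0 to 70 mm; behind it the roof is a grille of four 5 mm bars along x, too close for fingers. A 30 mm high back wall starts at x = 150 mm.
- nut_grip (a point): Middle of the wing bar of the dark steel wing nut on the deck, at x = 42, y = 0 mm in the mouth's axes, 137 mm above the bench when tight. Bar 84 mm long (point's y axis), 14 thick (x), 34 tall; under it a 14 mm hub with a 30 mm washer, and 18 mm free height over the gate's flange. The nut rises as it loosens, whichever way: 3.3 mm per rad.
- nut (a joint): Turn of the wing nut, rad, positive anticlockwise from above; starts tight within 0.05 of 0. Its thread hand differs between starts and cannot be seen: one way (tightening) it meets a firm stop within 0.2 rad (2 N m), the other (loosening) it turns with a steady 0.25 N m of friction up to 2.6 rad and stays where left. It holds the gate until 1.9 rad loose; counts as loose beyond 2.0 (aim for 2.3).
- gate_post (a point): Middle of the upright steel post at the left end of the sliding gate, 16 mm diameter, from 102 to 147 mm above the bench; push it or pinch it from above. Shut, it is at x = 12, y = 90 mm in the mouth's axes. The gate is an aluminium plate over the mouth, with a slotted flange 6 mm thick on the deck.
- gate (a joint): Travel of the gate in m along the mouth's +y (to the left): 0 shut, 0.110 fully open (end stop). About 2 N of friction; stays where left. Counts as open beyond 0.095.
- frame_center (a point): Centre of the loose steel shim frame lying flat on the bench inside the bay: 70 mm along its x, 64 along its y, 12 thick, about 0.2 kg, with a window 42 (x) by 40 mm (y) right through. Bars 14 mm wide at front and back, 12 at the sides. Starts with its centre about 90 mm inside the mouth, its x roughly along the bay.
- picker_handle (a point): Grip point on the axis of the picker's wooden block handle, 65 mm above the bench as the picker stands. Handle 40 mm (its x) by 26 (its y) by 85 tall: grasp across its y. A 10 mm steel rod runs from it along +x, axis 45 mm above the underside, to a flat hook plate 8 mm thick (x), 22 wide (y), that reaches from 50 mm down to the level of the underside. About 0.2 kg.
- picker_hook (a point): Lower end of the picker's hook plate (4 mm above its lower edge), 145 mm along the picker's +x from the handle's axis; same axes as the picker.
- gauge_center (a point): Bystander: chrome depth gauge standing on a 110 by 24 mm foot, 130 mm tall with a round dial; this is 50 mm above its foot.
- puck_center (a point): Bystander: green anodised spacer puck, 64 mm diameter, 24 mm tall; its centre.
- yoke_center (a point): Bystander: heavy C-shaped iron yoke fragment, 104 by 120 by 45 mm; a point in its middle, half-way up.
- picker: The picker: origin under the middle of its handle, on the handle's underside; x along the rod to the hook.
- frame: The shim frame itself, origin at the centre of its underside.
Not all that is in view belongs to the job. What is shaped like the picker but yellow is not meant. What is shaped like the rack but purple is not meant.

How it is judged:
By the outcome, as a careful person would: the job done as asked, in the order asked, and still so for the second after the job is handed in, with the robot touching nothing.
It also fails if it takes over 72 s, if anything falls off the work surface, if the arm or the gripper's body presses on something with over 40 N, if the wrist force passes 120 N, or if a joint passes its speed limit or range.

## Robot

A 6-joint arm with a two-finger parallel gripper is mounted at the origin on the work surface. World frame = base frame: x ahead of the robot, y to its left, z up, the work surface at z = 0. Lengths are in m, angles in rad, forces in N, time in s.
With the tool pointing down it reaches from about 0.375 to 0.975 m from the base axis. Payload 3.8 kg.
Tool frame: the origin (TCP) lies on the centre line of the jaws, within the pads' length; the fingertips stand 25 mm ahead of it and the grasp point (between the pads) lies 6 mm ahead of it; z points along the fingers, y is the direction in which the jaws open and shut (so a half turn about z gives the same grasp; the last joint's range is limited). The gripper opens to 85 mm and grips with 20 to 120 N. Pads are 22 mm wide; open, the fingers measure 114 mm over their backs; the gripper's body (76 mm by 85 mm) begins 54 mm behind the grasp point. The pads swing forward as they close: fully open they stand 13 mm farther back than shut.
Start: joints at [-1.169, 0.264, 1.604, -0, 1.274, -0.037], TCP at [0.287, -0.611, 0.256] pointing down, gripper open.
Joint ranges: [-2.63, 2.63], [-0.94, 2.18], [0.31, 2.57], [-1.31, 4.45], [0, 2.66], [-2.55, 2.55]. Speed limits (rad/s): [2.57, 2.57, 3.14, 3.14, 3.14, 3.14].

## Interface

Orientations are given as a rotation vector (axis times angle).
In Python, from workcell import bot gives the robot as it stands.
- The arm moves only by the tool servo_tool, never from a script. Its argument "moves" is a list of rows, each a list of 3 entries, a list of its own where there are three numbers: the closure in counts, from 0 (fully open) to 255 (shut), then the shift along the tool's x, y, z in m, then the turn about the tool's z in rad. A call has exactly 8 rows; each row shifts and turns the pose as measured when the row begins, along the tool's axes as they then stand; what a row does not reach is not made up. A row lasts 1/12 s, in which the tool goes at most 41.7 mm and 7.16 degrees, less where a joint would pass 70% of its speed; a pose out of reach is approached as far as the arm can. A call is refused whole if a number of a shift passes 0.0417 or a number of a turn 0.125, either way. A call with a gripper value outside its range is refused whole. The fingers move at their own pace and stop on an object; "newtons" is the grip in N (left out, the last holds). Time passes only in rows, so rows that do not move let the fingers close, or fill a call up. It gives the time, the measured TCP pose, the force and the opening at its end, in the units of the state.
- bot.read_state(): the state, without advancing time (a new reading comes with each control period).
- bot.read_camera(name): name is "scene" or "top" or "wrist"; returns a dict with "pixels" (384x512x3 uint8, red, green, blue), "depth" (384x512 float32, m along the optical axis (not along the pixel's ray), 0 where there is no reading), "intrinsics" (3x3 intrinsics, pixels), "R" (3x3) and "t" (3): a world point X has camera coordinates R X + t. Camera axes: x right, y down, z forward; pixel columns grow to the right and rows downward; lengths in m; the calibration is good to about 2 mm. A picture is of the moment at which its call begins.
- bot.finish_job(): hands the job in, once; it reports no verdict.
The state is a dict: "time": time; "q": joint angles; "joint_vel": joint speeds; "joint_torque": joint torques, N m; "tool_pos": TCP position; "tcp_rot": TCP orientation; "wrist_force": force on the tool from outside, world axes, zero at the start; "torque": the same for the moment, N m; "width": opening from 0.0 (shut) to 1.0 (fully open).
Only numpy, scipy, OpenCV 4.12 (cv2) and the standard library are available. Lean on these libraries where they do the work, as an engineer would, in place of code of your own. Each camera call takes 0.05 s, during which the arm holds its last target.

## Working session

There is one attempt and no reset: what is moved stays moved. The work goes in short steps, Python scripts to look and compute and a tool call to move; the robot and the scene stay as the last step left them, time stands still between calls to the robot, and variables do not carry over. Pictures are saved under pics/ and viewed, and the job is handed in when it is done.

Besides the shell and the picture viewer there is one more tool, called after "Call:" in YAML: its name, and indented under it one key for each argument. servo_tool: Moves the arm, as the interface text tells. Its arguments: {"type":"object","properties":{"moves":{"type":"array","items":{"type":"array"}},"newtons":{"type":"number"}},"required":["moves"]}

```bash
ls; mkdir -p pics
cat > h.py <<'E'
import numpy as np, cv2
from workcell import bot
def cam(n):
    return bot.read_camera(n)
def save(c,f):
    cv2.imwrite('pics/'+f, cv2.cvtColor(c['pixels'],cv2.COLOR_RGB2BGR))
def ray(c,u,v):
    K,R,t=map(np.array,(c['intrinsics'],c['R'],c['t']))
    d=R.T@np.linalg.inv(K)@np.array([u,v,1.]); return -R.T@t,d
def onz(c,u,v,z):
    o,d=ray(c,u,v); return o+d*(z-o[2])/d[2]
def dep(c,u,v):
    o,d=ray(c,u,v); return o+d*c['depth'][int(v),int(u)]
def cloud(c):
    K,R,t=map(np.array,(c['intrinsics'],c['R'],c['t']))
    v,u=np.mgrid[:384,:512]
    D=c['depth']; p=np.stack([u,v,np.ones_like(u)],-1)@np.linalg.inv(K).T*D[...,None]
    P=(p-t)@R; P[D==0]=np.nan; return P
E
python3 - <<'E'
from h import *
print(bot.read_state())
for n in ['scene','top','wrist']:
    c=cam(n); save(c,n+'0.png'); np.savez('pics/'+n+'0.npz',**c); print(n,(-np.array(c['R']).T@c['t']).round(3))
E
```

```text
pics
{'time': 0.0, 'q': array([-1.16889081e+00,  2.64752373e-01,  1.60538692e+00, -1.17423770e-05,
        1.27370278e+00, -3.68855885e-02]), 'joint_vel': array([ 0.00020333, -0.00170092,  0.00051905, -0.00210754, -0.00097957,
        0.00034038]), 'joint_torque': array([ 7.94379594e-04, -5.15105224e+01, -3.67315865e+01, -5.38445875e-05,
        1.29509746e-02,  2.09957918e-06]), 'tool_pos': array([ 0.28650736, -0.61042418,  0.25495552]), 'tcp_rot': array([-3.06412781e+00, -6.83259579e-01,  6.58175811e-04]), 'wrist_force': array([-0.15151021,  0.83145832, -0.18682294]), 'torque': array([ 0.05891893, -0.00516839,  0.03089402]), 'width': 1.000596851581248}
scene [ 1.112 -0.351  1.011]
top [ 0.383 -0.077  1.145]
wrist [ 0.355 -0.578  0.372]
```

View pics/scene0.png

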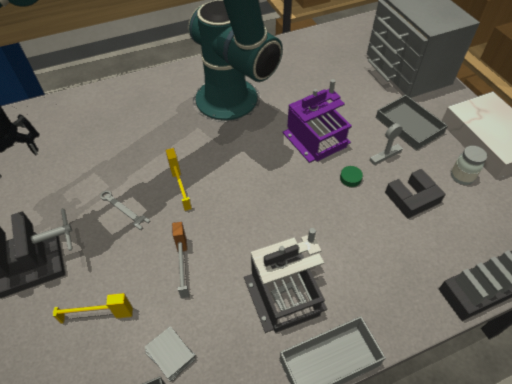

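View pics/top0.png

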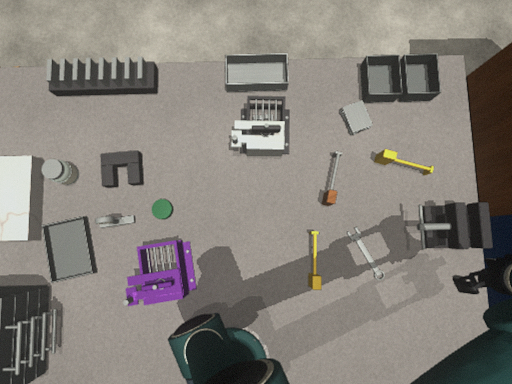

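View pics/wrist0.png

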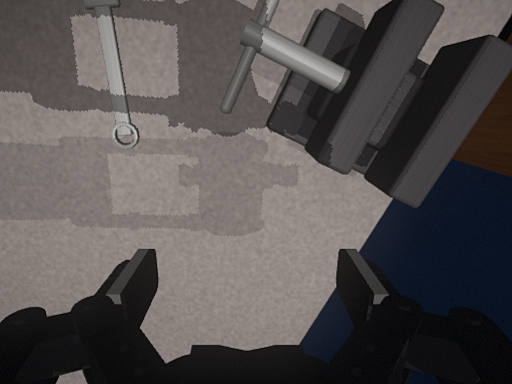

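The scene view shows the rack at about (288,285), with a cream gate, the nut at (282,257) and the post at (312,236). The picker has a brown handle at (179,232) and its hook at (184,290). In the top view the rack is at (260,128) and the picker runs from (331,197) to (337,153). Next I'll measure these.

Run:
```python
from h import *
c=dict(np.load('pics/top0.npz')); s=dict(np.load('pics/scene0.npz'))
a=cv2.resize(c['pixels'][80:220,210:350],None,fx=4,fy=4,interpolation=cv2.INTER_CUBIC)[...,::-1]
b=cv2.resize(s['pixels'][210:335,150:350],None,fx=4,fy=4,interpolation=cv2.INTER_CUBIC)[...,::-1]
cv2.imwrite('pics/ta.png',a);cv2.imwrite('pics/sa.png',b)
P=cloud(c);Q=cloud(s)
for (u,v) in [(331,197),(336,170),(337,153),(265,128),(235,138),(240,130),(280,130),(251,127),(279,126)]: print('top',u,v,P[v,u].round(4))
for (u,v) in [(179,228),(179,238),(312,234),(270,262),(297,252),(282,257)]: print('scene',u,v,Q[v,u].round(4))
```

```text
top 331 197 [ 0.4941 -0.3112  0.0841]
top 336 170 [ 0.5821 -0.3394  0.0462]
top 337 153 [ 0.6352 -0.3445  0.0495]
top 265 128 [ 0.6904 -0.1183  0.1503]
top 235 138 [ 0.6643 -0.0318  0.1471]
top 240 130 [ 0.7005 -0.0453  0.1043]
top 280 130 [ 0.688  -0.1622  0.135 ]
top 251 127 [ 0.7084 -0.0784  0.1059]
top 279 126 [ 0.6931 -0.158   0.157 ]
scene 179 228 [ 0.5001 -0.3088  0.088 ]
scene 179 238 [ 0.5164 -0.3166  0.0699]
scene 312 234 [ 0.6742 -0.0329  0.1422]
scene 270 262 [ 0.7001 -0.151   0.1391]
scene 297 252 [ 0.7017 -0.085   0.1399]
scene 282 257 [ 0.701  -0.1221  0.1425]
```

View pics/ta.png

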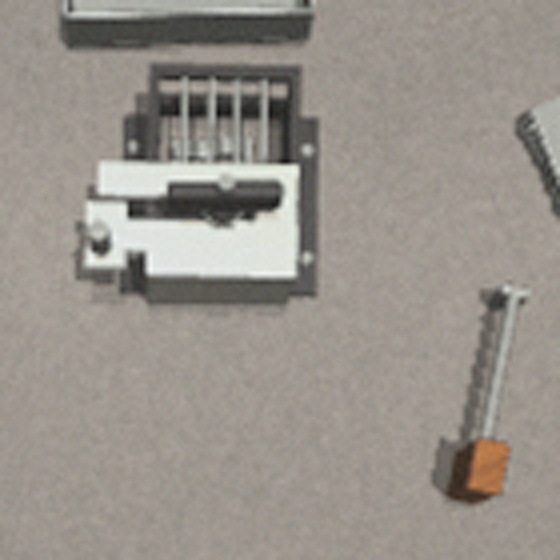

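View pics/sa.png

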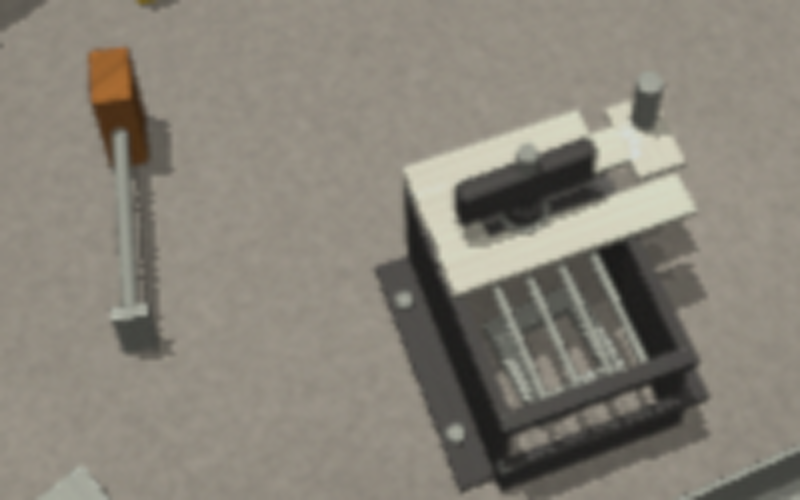

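The crops show the wing bar from about (168,200) to (280,192) in the top crop, the post at (97,237), and the picker handle top at (490,465).

Run:
```python
from h import *
for n in ['top','scene']:
    c=dict(np.load(f'pics/{n}0.npz'))
    P=cloud(c); px=c['pixels'].astype(int); sat=px.max(-1)-px.min(-1); br=px.sum(-1)/3
    reg=(P[...,0]>.55)&(P[...,0]<.85)&(P[...,1]>-.22)&(P[...,1]<.02)
    def rep(nm,m):
        X=P[m]; 
        if len(X)<4: print(n,nm,len(X));return
        r=cv2.minAreaRect((X[:,:2]*1000).astype(np.float32))
        print(n,nm,len(X),np.median(X,0).round(4),'rect c',np.round(r[0],1),'s',np.round(r[1],1),'a',round(r[2],1))
    rep('bar',reg&(br<90)&(P[...,2]>.145)&(P[...,2]<.165))
    rep('flange',reg&(br>150)&(P[...,2]>.097)&(P[...,2]<.112))
    rep('roof',reg&(P[...,2]>.088)&(P[...,2]<.099))
    rep('post',reg&(P[...,2]>.14)&(P[...,1]>-.06))
    rep('foot',reg&(P[...,2]<.012)&(P[...,2]>0.003))
    hm=(px[...,0]-px[...,2]>60)&(px[...,1]<px[...,0]*.7)&(P[...,0]>.4)&(P[...,0]<.6)&(abs(P[...,1]+.31)<.08)
    rep('handle',hm); rep('handtop',hm&(P[...,2]>.08))
    rep('rod',(P[...,0]>.52)&(P[...,0]<.68)&(abs(P[...,1]+.33)<.05)&(P[...,2]>.035)&(P[...,2]<.06)&(sat<40))
    z=P[...,2][hm]; print(np.percentile(z,[50,90,98]))
```

```text
top bar 70 [ 0.6898 -0.1169  0.1522] rect c [ 691.4 -119.8] s [77.3 10.1] a 87.9
top flange 995 [ 0.6765 -0.0996  0.1021] rect c [687.1 -98.9] s [156.6  87.4] a 87.0
top roof 559 [ 0.7622 -0.1155  0.0945] rect c [ 727.6 -104.3] s [151.9 169.2] a 86.0
top post 25 [ 0.6674 -0.0317  0.146 ] rect c [667.8 -30.3] s [14.4 13.1] a 87.9
top foot 787 [ 0.723  -0.1081  0.0049] rect c [700.1 -99.8] s [299.1 239.3] a 0.1
top handle 96 [ 0.4966 -0.3119  0.0844] rect c [ 496. -312.] s [22.8 36.7] a 76.1
top handtop 93 [ 0.4968 -0.3119  0.0844] rect c [ 496. -312.] s [22.8 36.7] a 76.1
top rod 147 [ 0.5913 -0.3373  0.0486] rect c [ 582.1 -338.2] s [ 21.2 123.5] a 78.6
[0.08439159 0.08674534 0.0876864 ]
scene bar 212 [ 0.6975 -0.126   0.153 ] rect c [ 695.4 -122.4] s [79.7 13.3] a 90.0
scene flange 1288 [ 0.6973 -0.1024  0.1025] rect c [686.5 -97.5] s [158.   87.1] a 87.0
scene roof 1048 [ 0.7669 -0.118   0.0945] rect c [ 729.9 -103.2] s [155.8 163.8] a 86.6
scene post 42 [ 0.6698 -0.0303  0.1466] rect c [668.1 -30.2] s [14.  14.7] a 64.4
scene foot 1275 [ 0.7379 -0.1797  0.0055] rect c [ 700. -100.] s [239.8 299.3] a 90.0
scene handle 125 [ 0.4997 -0.3135  0.0854] rect c [ 499.2 -312.8] s [22.8 38.7] a 73.5
scene handtop 125 [ 0.4997 -0.3135  0.0854] rect c [ 499.2 -312.8] s [22.8 38.7] a 73.5
scene rod 228 [ 0.5988 -0.3383  0.0499] rect c [ 580.8 -337.5] s [ 21.7 126.4] a 78.8
[0.08540195 0.08765126 0.08888219]
```

Call:
servo_tool:
  moves:
    - [0, [0.036, -0.0169, 0], 0]
    - [0, [0.036, -0.0169, 0], 0]
    - [0, [0.036, -0.0169, 0], 0]
    - [0, [0.036, -0.0169, 0], 0]
    - [0, [0.036, -0.0169, 0], 0]
    - [0, [0.036, -0.0169, 0], 0]
    - [0, [0.036, -0.0169, 0], 0]
    - [0, [0.036, -0.0169, 0], 0]
  newtons: 60

```text
time: 0.82
tool_pos: [0.4906, -0.3634, 0.2504]
tcp_rot: [-3.068, -0.659, 0.008]
wrist_force: [0.3, -1.0, -0.1]
width: 1.003
```

```bash
cat >> h.py <<'E'
from scipy.spatial.transform import Rotation as Ro
def st():
    s=bot.read_state(); return s
def go(x,y,z,ya=None):
    "delta in tool axes to target TCP; ya=azimuth of tool y (mod pi)"
    s=st(); M=Ro.from_rotvec(s['tcp_rot']).as_matrix(); p=np.array(s['tool_pos'])
    d=M.T@(np.array([x,y,z])-p); az=np.arctan2(M[1,1],M[0,1])
    print('t',round(s['time'],2),'tcp',p.round(4),'az_y',round(az,4),'tilt',(M[:,2]).round(3),'q6',round(s['q'][5],3),'F',np.round(s['wrist_force'],1),'T',np.round(s['torque'],2),'w',round(s['width'],3))
    print('delta tool',d.round(4))
    if ya is not None:
        t=-(ya-az); t=(t+np.pi/2)%np.pi-np.pi/2; print('turn',round(t,4))
        # delta after turning first
        c,sn=np.cos(t),np.sin(t); print('delta after turn',np.round([c*d[0]+sn*d[1],-sn*d[0]+c*d[1],d[2]],4))
E
python3 -c "
from h import *
go(.6935,-.121,.145,-.0524)"
```

```text
t 0.82 tcp [ 0.4906 -0.3634  0.2504] az_y -1.1474 tilt [-0.006  0.002 -1.   ] q6 0.471 F [ 0.3 -1.  -0.1] T [-0.09 -0.04  0.03] w 1.003
delta tool [ 0.2851 -0.1372  0.1048]
turn -1.095
delta after turn [0.2525 0.1906 0.1048]
```

```bash
cat >> h.py <<'E'
def plan(x,y,z,ya,n):
    s=st(); M=Ro.from_rotvec(s['tcp_rot']).as_matrix(); p=np.array(s['tool_pos'])
    d=M.T@(np.array([x,y,z])-p)/n; az=np.arctan2(M[1,1],M[0,1])
    t=-(ya-az); t=((t+np.pi/2)%np.pi-np.pi/2)/n
    for k in range(n):
        c,sn=np.cos(t*k),np.sin(t*k); print([0,[round(v,4) for v in (c*d[0]+sn*d[1],-sn*d[0]+c*d[1],d[2])],round(t,3)])
E
python3 -c "
from h import *
plan(.6935,-.121,.24,-.0524,10)"
```

```text
[0, [np.float64(0.0285), np.float64(-0.0138), np.float64(0.001)], np.float64(-0.109)]
[0, [np.float64(0.0298), np.float64(-0.0106), np.float64(0.001)], np.float64(-0.109)]
[0, [np.float64(0.0308), np.float64(-0.0072), np.float64(0.001)], np.float64(-0.109)]
[0, [np.float64(0.0314), np.float64(-0.0038), np.float64(0.001)], np.float64(-0.109)]
[0, [np.float64(0.0316), np.float64(-0.0004), np.float64(0.001)], np.float64(-0.109)]
[0, [np.float64(0.0315), np.float64(0.0031), np.float64(0.001)], np.float64(-0.109)]
[0, [np.float64(0.0309), np.float64(0.0065), np.float64(0.001)], np.float64(-0.109)]
[0, [np.float64(0.03), np.float64(0.0098), np.float64(0.001)], np.float64(-0.109)]
[0, [np.float64(0.0288), np.float64(0.0131), np.float64(0.001)], np.float64(-0.109)]
[0, [np.float64(0.0272), np.float64(0.0161), np.float64(0.001)], np.float64(-0.109)]
```

Call:
servo_tool:
  moves:
    - [0, [0.0285, -0.0138, 0.001], -0.109]
    - [0, [0.0298, -0.0106, 0.001], -0.109]
    - [0, [0.0308, -0.0072, 0.001], -0.109]
    - [0, [0.0314, -0.0038, 0.001], -0.109]
    - [0, [0.0316, -0.0004, 0.001], -0.109]
    - [0, [0.0315, 0.0031, 0.001], -0.109]
    - [0, [0.0309, 0.0065, 0.001], -0.109]
    - [0, [0.03, 0.0098, 0.001], -0.109]

```text
time: 1.48
tool_pos: [0.6564, -0.1527, 0.2392]
tcp_rot: [-2.458, -1.943, 0.007]
wrist_force: [-0.8, -1.4, 0.2]
width: 1.002
```

```bash
python3 -c "
from h import *
plan(.6935,-.121,.235,-.0524,4)
go(.6935,-.121,.235,-.0524)"
```

```text
[0, [np.float64(0.0099), np.float64(0.0072), np.float64(0.001)], np.float64(-0.045)]
[0, [np.float64(0.0095), np.float64(0.0076), np.float64(0.001)], np.float64(-0.045)]
[0, [np.float64(0.0092), np.float64(0.0081), np.float64(0.001)], np.float64(-0.045)]
[0, [np.float64(0.0088), np.float64(0.0085), np.float64(0.001)], np.float64(-0.045)]
t 1.48 tcp [ 0.6564 -0.1527  0.2392] az_y -0.2328 tilt [-0.009  0.004 -1.   ] q6 -0.034 F [-0.8 -1.4  0.2] T [-0.04 -0.04 -0.03] w 1.002
delta tool [0.0394 0.0288 0.004 ]
turn -0.1804
delta after turn [0.0336 0.0354 0.004 ]
```

Call:
servo_tool:
  moves:
    - [0, [0.0099, 0.0072, 0.001], -0.045]
    - [0, [0.0095, 0.0076, 0.001], -0.045]
    - [0, [0.0092, 0.0081, 0.001], -0.045]
    - [0, [0.0088, 0.0085, 0.001], -0.045]
    - [0, [0, 0, 0], 0]
    - [0, [0, 0, 0], 0]
    - [0, [0, 0, 0], 0]
    - [0, [0, 0, 0], 0]

```text
time: 2.15
tool_pos: [0.6962, -0.1105, 0.2297]
tcp_rot: [-2.246, -2.174, 0.009]
wrist_force: [0.3, -0.9, -0.4]
width: 1.0
```

```bash
python3 -c "
from h import *
c=cam('wrist');save(c,'w1.png');np.savez('pics/w1.npz',**c)
go(.6935,-.121,.145,-.0524)"
```

```text
t 2.2 tcp [ 0.6961 -0.1107  0.2297] az_y -0.0324 tilt [-0.015  0.007 -1.   ] q6 -0.164 F [0.5 0.3 0. ] T [-0.06 -0.02  0.09] w 0.999
delta tool [-0.011  -0.0009  0.0847]
turn 0.02
delta after turn [-0.011  -0.0007  0.0847]
```

View pics/w1.png

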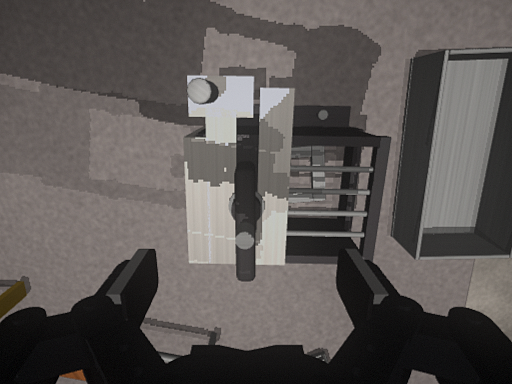

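The wrist view shows the wing bar upright in the image, from (245,160) to (245,280), and the post at (202,90).

Run:
```python
from h import *
c=dict(np.load('pics/w1.npz')); P=cloud(c); px=c['pixels'].astype(int)
for z0,z1,n in [(.143,.162,'bar'),(.098,.108,'flange'),(.143,.155,'post')]:
    m=(P[...,2]>z0)&(P[...,2]<z1)&(abs(P[...,0]-.69)<.07)&(abs(P[...,1]+.1)<.12)
    v,u=np.mgrid[:384,:512]; m&=v<300
    m&=(u<225) if n=='post' else (u>225) if n=='bar' else True
    X=P[m]; r=cv2.minAreaRect((X[:,:2]*1000).astype(np.float32)); print(n,len(X),np.median(X,0).round(4),r)
```

```text
bar 1904 [ 0.6928 -0.1084  0.1528] ((692.2739868164062, -119.6656494140625), (83.58788299560547, 13.57500171661377), 88.5720443725586)
flange 14426 [ 0.6804 -0.0904  0.1016] ((685.4979858398438, -97.00700378417969), (158.43765258789062, 86.43213653564453), 87.26210021972656)
post 518 [ 0.6671 -0.0288  0.1464] ((667.0310668945312, -28.95542335510254), (15.392696380615234, 14.972529411315918), 42.41764831542969)
```

Call:
servo_tool:
  moves:
    - [0, [-0.005, -0.001, 0.012], 0]
    - [0, [-0.003, -0.001, 0.015], 0]
    - [0, [0, 0, 0.016], 0]
    - [0, [0, 0, 0.016], 0]
    - [0, [0, 0, 0.01], 0]
    - [0, [0, 0, 0], 0]
    - [0, [0, 0, 0], 0]
    - [0, [0, 0, 0], 0]

```text
time: 2.87
tool_pos: [0.6894, -0.125, 0.1566]
tcp_rot: [-2.256, -2.166, 0.01]
wrist_force: [0.5, 0.1, -0.4]
width: 0.999
```

```bash
python3 -c "
from h import *
go(.6925,-.120,.145,-.03)"
```

```text
t 2.87 tcp [ 0.6894 -0.125   0.1566] az_y -0.0404 tilt [-0.014  0.005 -1.   ] q6 -0.177 F [ 0.5  0.1 -0.4] T [-0.03  0.04 -0.04] w 0.999
delta tool [0.0051 0.003  0.0116]
turn -0.0104
delta after turn [0.0051 0.0031 0.0116]
```

Call:
servo_tool:
  moves:
    - [0, [0.002, 0.001, 0.004], 0]
    - [0, [0.002, 0.001, 0.004], 0]
    - [0, [0, 0, 0], 0]
    - [0, [0, 0, 0], 0]
    - [160, [0, 0, 0], 0]
    - [255, [0, 0, 0], 0]
    - [255, [0, 0, 0], 0]
    - [255, [0, 0, 0], 0]

```text
time: 3.53
tool_pos: [0.6946, -0.1209, 0.1526]
tcp_rot: [-2.26, -2.171, 0.004]
wrist_force: [-0.0, -0.3, 0.7]
width: 0.451
```

```bash
python3 -c "
from h import *
go(.6925,-.120,.145,-.03)"
```

```text
t 3.53 tcp [ 0.6946 -0.1209  0.1526] az_y -0.0399 tilt [-0.007  0.004 -1.   ] q6 -0.17 F [-0.  -0.3  0.7] T [-0.01  0.04  0.05] w 0.451
delta tool [ 0.0007 -0.002   0.0076]
turn -0.0099
delta after turn [ 0.0008 -0.002   0.0076]
```

Call:
servo_tool:
  moves:
    - [150, [0, -0.001, 0.004], 0]
    - [150, [0, -0.001, 0.003], 0]
    - [255, [0, 0, 0], 0]
    - [255, [0, 0, 0], 0]
    - [255, [0, 0, 0], 0]
    - [255, [0, 0, 0], 0]
    - [255, [0, 0, 0], 0]
    - [255, [0, 0, 0], 0]

```text
time: 4.2
tool_pos: [0.6932, -0.1208, 0.1457]
tcp_rot: [-2.26, -2.174, 0.002]
wrist_force: [0.5, 0.3, 0.1]
width: 0.153
```

```bash
python3 -c "
from h import *
go(.6925,-.120,.145,-.03)"
```

```text
t 4.2 tcp [ 0.6932 -0.1208  0.1457] az_y -0.0386 tilt [-0.005  0.003 -1.   ] q6 -0.171 F [0.5 0.3 0.1] T [-0.01 -0.04  0.2 ] w 0.153
delta tool [ 0.0008 -0.0008  0.0007]
turn -0.0086
delta after turn [ 0.0008 -0.0008  0.0007]
```

Call:
servo_tool:
  moves:
    - [255, [0, 0, 0], 0.04]
    - [255, [0, 0, 0], 0.04]
    - [255, [0, 0, 0], 0.04]
    - [255, [0, 0, 0], 0.04]
    - [255, [0, 0, 0], 0.04]
    - [255, [0, 0, 0], 0.04]
    - [255, [0, 0, 0], 0.04]
    - [255, [0, 0, 0], 0.04]

```text
time: 4.87
tool_pos: [0.6931, -0.1207, 0.1464]
tcp_rot: [-2.588, -1.772, 0.004]
wrist_force: [-0.2, -0.7, 1.3]
width: 0.153
```

```bash
python3 -c "
from h import *
go(.6925,-.120,.145,-.03)"
```

```text
t 4.87 tcp [ 0.6931 -0.1207  0.1464] az_y -0.3704 tilt [-0.005  0.003 -1.   ] q6 0.161 F [-0.2 -0.7  1.3] T [0.05 0.01 0.25] w 0.153
delta tool [ 0.0004 -0.0008  0.0014]
turn -0.3404
delta after turn [ 0.0007 -0.0006  0.0014]
```

It turned 0.33 rad clockwise at a steady 0.25 N m and rose, so the thread is left-hand and this is the loosening direction. I'll keep turning.

Call:
servo_tool:
  moves:
    - [255, [0, 0, -0.0004], 0.11]
    - [255, [0, 0, -0.0004], 0.11]
    - [255, [0, 0, -0.0004], 0.11]
    - [255, [0, 0, -0.0004], 0.11]
    - [255, [0, 0, -0.0004], 0.11]
    - [255, [0, 0, -0.0004], 0.11]
    - [255, [0, 0, -0.0004], 0.11]
    - [255, [0, 0, -0.0004], 0.11]

```text
time: 5.53
tool_pos: [0.693, -0.1203, 0.1495]
tcp_rot: [-3.107, -0.44, 0.008]
wrist_force: [-0.3, -0.0, -0.2]
width: 0.157
```

```bash
python3 -c "
from h import *
go(.6925,-.120,.145,-.03)"
```

```text
t 5.53 tcp [ 0.693  -0.1203  0.1495] az_y -1.2893 tilt [-0.005  0.003 -1.   ] q6 1.08 F [-0.3 -0.  -0.2] T [ 0.06 -0.23  0.35] w 0.157
delta tool [-0.0004 -0.0004  0.0045]
turn -1.2593
delta after turn [ 0.0002 -0.0005  0.0045]
```

Another 1.05 rad to go.

Call:
servo_tool:
  moves:
    - [255, [0, 0, -0.0004], 0.12]
    - [255, [0, 0, -0.0004], 0.12]
    - [255, [0, 0, -0.0004], 0.12]
    - [255, [0, 0, -0.0004], 0.12]
    - [255, [0, 0, -0.0004], 0.12]
    - [255, [0, 0, -0.0004], 0.12]
    - [255, [0, 0, -0.0004], 0.12]
    - [255, [0, 0, -0.0004], 0.12]

```text
time: 6.2
tool_pos: [0.6933, -0.1199, 0.1528]
tcp_rot: [-2.94, 1.105, 0.008]
wrist_force: [0.2, 0.1, 0.0]
width: 0.151
```

```bash
python3 -c "
from h import *
go(.6925,-.120,.145,-.03)"
```

```text
t 6.2 tcp [ 0.6933 -0.1199  0.1528] az_y -2.2897 tilt [-0.004  0.003 -1.   ] q6 2.081 F [0.2 0.1 0. ] T [-0.01 -0.22  0.28] w 0.151
delta tool [-0.0005  0.0006  0.0078]
turn 0.8819
delta after turn [0.0002 0.0008 0.0078]
```

Call:
servo_tool:
  moves:
    - [255, [0, 0, 0], 0.05]
    - [255, [0, 0, 0], 0]
    - [100, [0, 0, 0], 0]
    - [60, [0, 0, 0], 0]
    - [60, [0, 0, -0.005], 0]
    - [60, [0, 0, -0.02], 0]
    - [60, [0, 0, -0.025], 0]
    - [60, [0, 0, -0.02], 0]

```text
time: 6.87
tool_pos: [0.6888, -0.1193, 0.2171]
tcp_rot: [2.91, -1.179, -0.033]
wrist_force: [-0.3, -0.7, 0.1]
width: 0.762
```

```bash
python3 -c "
from h import *
go(.6673,-.0292,.20,1.52)
for n in ['top','scene']:
  c=cam(n);P=cloud(c); px=c['pixels'].astype(int);br=px.mean(-1)
  save(c,n+'2.png')
  m=(P[...,2]>.14)&(P[...,2]<.166)&(abs(P[...,0]-.693)<.05)&(abs(P[...,1]+.12)<.05)&(br<100)
  X=P[m];print(n,len(X),cv2.minAreaRect((X[:,:2]*1000).astype(np.float32)) if len(X)>3 else 0)
"
```

```text
t 6.87 tcp [ 0.6888 -0.1193  0.2171] az_y -2.341 tilt [-0.02   0.006 -1.   ] q6 2.132 F [-0.3 -0.7  0.1] T [ 0.02 -0.02  0.02] w 0.762
delta tool [-0.0779 -0.0499  0.018 ]
turn -0.7194
delta after turn [-0.0257 -0.0888  0.018 ]
top 0 0
scene 238 ((694.8712768554688, -121.59318542480469), (14.1541109085083, 81.6963882446289), 45.98261642456055)
```

View pics/scene2.png

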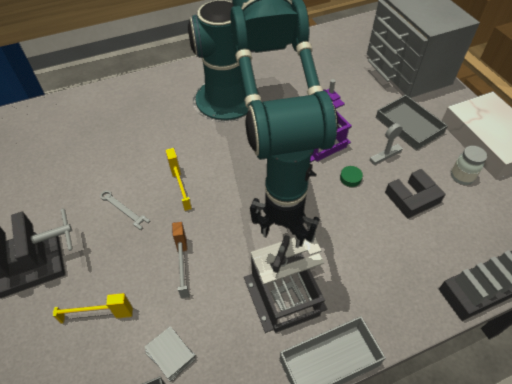

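The nut bar now lies at about -44 deg, so it has turned about 2.3 rad. Next is the gate post.

```bash
python3 -c "
from h import *
plan(.6673,-.0292,.205,1.52,7)"|sed 's/np.float64//g'
```

```text
[0, [(-0.0115), (-0.0069), (0.0024)], (-0.103)]
[0, [(-0.0107), (-0.008), (0.0024)], (-0.103)]
[0, [(-0.0098), (-0.0091), (0.0024)], (-0.103)]
[0, [(-0.0088), (-0.0101), (0.0024)], (-0.103)]
[0, [(-0.0078), (-0.0109), (0.0024)], (-0.103)]
[0, [(-0.0066), (-0.0116), (0.0024)], (-0.103)]
[0, [(-0.0054), (-0.0123), (0.0024)], (-0.103)]
```

Call:
servo_tool:
  moves:
    - [130, [-0.0115, -0.0069, 0.001], -0.103]
    - [130, [-0.0107, -0.008, 0.001], -0.103]
    - [130, [-0.0098, -0.0091, 0.001], -0.103]
    - [130, [-0.0088, -0.0101, 0.001], -0.103]
    - [130, [-0.0078, -0.0109, 0.001], -0.103]
    - [130, [-0.0066, -0.0116, 0.001], -0.103]
    - [130, [-0.003, -0.007, 0.001], -0.09]
    - [130, [0, 0, 0], 0]

```text
time: 7.63
tool_pos: [0.6651, -0.0331, 0.2097]
tcp_rot: [-3.137, 0.042, 0.023]
wrist_force: [0.1, -0.3, -0.2]
width: 0.483
```

```bash
python3 -c "
from h import *
go(.6673,-.0292,.142,1.52)"
```

```text
t 7.63 tcp [ 0.6651 -0.0331  0.2097] az_y -1.5978 tilt [-0.015  0.005 -1.   ] q6 1.508 F [ 0.1 -0.3 -0.2] T [ 0.02  0.07 -0.03] w 0.483
delta tool [ 0.0031 -0.0036  0.0677]
turn 0.0238
delta after turn [ 0.003  -0.0037  0.0677]
```

Call:
servo_tool:
  moves:
    - [130, [0.001, -0.002, 0.012], 0.01]
    - [130, [0.001, -0.002, 0.015], 0.01]
    - [130, [0, 0, 0.015], 0]
    - [130, [0, 0, 0.012], 0]
    - [130, [0, 0, 0.007], 0]
    - [130, [0, 0, 0.002], 0]
    - [130, [0, 0, 0], 0]
    - [130, [0, 0, 0], 0]

```text
time: 8.3
tool_pos: [0.6652, -0.0308, 0.137]
tcp_rot: [-3.137, 0.101, 0.03]
wrist_force: [0.5, -0.1, 0.3]
width: 0.492
```

```bash
python3 -c "
from h import *
go(.6673,-.0292,.142,1.52)
c=cam('wrist');save(c,'w3.png')"
```

```text
t 8.3 tcp [ 0.6652 -0.0308  0.137 ] az_y -1.6349 tilt [-0.019  0.004 -1.   ] q6 1.549 F [ 0.5 -0.1  0.3] T [ 0.03 -0.01  0.  ] w 0.492
delta tool [ 0.0019 -0.0018 -0.005 ]
turn -0.0133
delta after turn [ 0.002  -0.0017 -0.005 ]
```

View pics/w3.png

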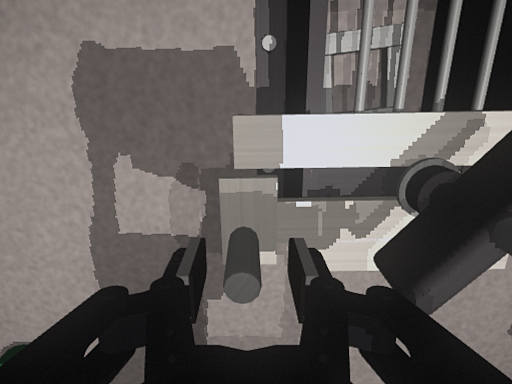

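The post stands between the jaws at (243,265), so I'll close on it.

Call:
servo_tool:
  moves:
    - [255, [0.001, -0.001, -0.005], 0]
    - [255, [0, 0, 0], 0]
    - [255, [0, 0, 0], 0]
    - [255, [0, 0, 0], 0]
    - [255, [0, -0.006, 0], 0]
    - [255, [0, -0.012, 0], 0]
    - [255, [0, -0.015, 0], 0]
    - [255, [0, -0.015, 0], 0]
  newtons: 40

```text
time: 9.02
tool_pos: [0.6696, 0.0167, 0.144]
tcp_rot: [3.139, -0.107, -0.029]
wrist_force: [-0.5, -2.6, -2.3]
width: 0.173
```

```bash
python3 -c "
from h import *
go(.6673+.0055,-.0292+.11,.142,1.52)
"
```

```text
t 9.02 tcp [0.6696 0.0167 0.144 ] az_y -1.6392 tilt [-0.018 -0.    -1.   ] q6 1.627 F [-0.5 -2.6 -2.3] T [-0.32  0.14  0.05] w 0.173
delta tool [-0.0012 -0.0641  0.002 ]
turn -0.0176
delta after turn [-0.0001 -0.0641  0.002 ]
```

Gate moving with about 2.6 N of resistance; 64 mm to go.

Call:
servo_tool:
  moves:
    - [255, [0, -0.012, 0], 0]
    - [255, [0, -0.014, 0], 0]
    - [255, [0, -0.014, 0], 0]
    - [255, [0, -0.012, 0], 0]
    - [255, [0, -0.008, 0], 0]
    - [255, [0, -0.004, 0], 0]
    - [255, [0, -0.003, 0], 0]
    - [255, [0, -0.002, 0], 0]

```text
time: 9.68
tool_pos: [0.6728, 0.0816, 0.144]
tcp_rot: [3.107, -0.09, -0.035]
wrist_force: [-1.5, -9.9, -1.6]
width: 0.169
```

```bash
python3 -c "
from h import *
go(.6673+.0055,-.0292+.11,.142,1.52)
"
```

```text
t 9.68 tcp [0.6728 0.0816 0.144 ] az_y -1.6285 tilt [-0.024 -0.033 -0.999] q6 1.742 F [-1.5 -9.9 -1.6] T [-0.46  0.14 -0.06] w 0.169
delta tool [0.0001 0.0007 0.002 ]
turn -0.0069
delta after turn [0.0001 0.0007 0.002 ]
```

Call:
servo_tool:
  moves:
    - [150, [0, 0, 0], 0]
    - [130, [0, 0, 0], 0]
    - [130, [0, 0, -0.002], 0]
    - [130, [0, 0, -0.015], 0]
    - [130, [0, 0, -0.025], 0]
    - [130, [0, 0, -0.03], 0]
    - [130, [0, 0, -0.015], 0]
    - [130, [0, 0, 0], 0]

```text
time: 10.35
tool_pos: [0.677, 0.0927, 0.2405]
tcp_rot: [3.114, -0.086, -0.026]
wrist_force: [0.9, 0.4, 1.0]
width: 0.485
```

```bash
python3 -c "
from h import *
go(.4975,-.3125,.2,1.344)
for n in ['top','scene']:
  c=cam(n);P=cloud(c)
  save(c,n+'3.png');np.savez('pics/'+n+'3.npz',**c)
  m=(P[...,2]>.12)&(P[...,2]<.152)&(abs(P[...,0]-.67)<.025)&(abs(P[...,1]-.08)<.04)
  X=P[m];print(n,len(X),cv2.minAreaRect((X[:,:2]*1000).astype(np.float32)) if len(X)>3 else 0)
"
```

```text
t 10.35 tcp [0.677  0.0927 0.2405] az_y -1.6259 tilt [-0.017 -0.026 -1.   ] q6 1.744 F [0.9 0.4 1. ] T [ 0.05 -0.04  0.01] w 0.485
delta tool [-0.1561  0.4132  0.054 ]
turn 0.1717
delta after turn [-0.0832  0.4338  0.054 ]
top 37 ((671.9443969726562, 79.30455017089844), (13.651298522949219, 13.818075180053711), 47.49067687988281)
scene 70 ((674.26220703125, 79.23025512695312), (14.9508638381958, 15.283133506774902), 37.025081634521484)
```

View pics/scene3.png

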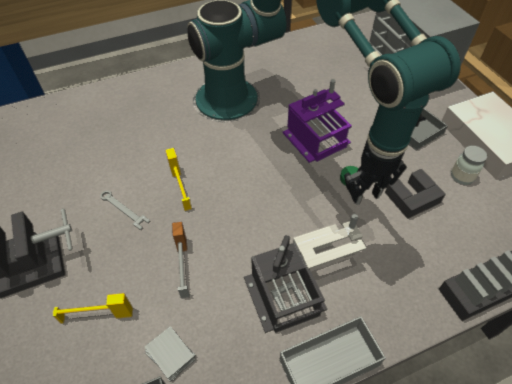

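The gate is open: the post moved about 108.5 mm. Next I'll find the frame inside the bay.

Run:
```python
from h import *
y=-.05;M=np.array([[np.cos(y),-np.sin(y)],[np.sin(y),np.cos(y)]]);o=np.array([.6507,-.1185])
for f in ['w1','top0','scene0','top3','scene3']:
    c=dict(np.load(f'pics/{f}.npz'));P=cloud(c)
    L=(P[...,:2]-o)@M
    m=(P[...,2]>.006)&(P[...,2]<.02)&(L[...,0]>-.02)&(L[...,0]<.148)&(abs(L[...,1])<.048)
    X=L[m]*1000; 
    print(f,len(X),np.median(P[m][:,2]) if len(X) else 0,np.percentile(X,[1,5,50,95,99],axis=0).round(1).tolist() if len(X) else '')
c=dict(np.load('pics/w1.npz'))
cv2.imwrite('pics/w1z.png',cv2.resize(c['pixels'][120:270,280:400],None,fx=4,fy=4,interpolation=cv2.INTER_CUBIC)[...,::-1])
```

```text
w1 1006 0.011535203204504609 [[88.9, -25.8], [91.0, -23.6], [114.3, 9.7], [126.2, 37.1], [128.5, 38.5]]
top0 111 0.011962906041215913 [[-8.3, -41.3], [-7.9, -27.9], [116.9, -0.4], [129.0, 35.5], [130.7, 41.8]]
scene0 284 0.01210854578106249 [[58.5, -29.9], [60.9, -27.8], [82.1, -2.7], [117.2, 35.0], [118.9, 36.9]]
top3 80 0.011603885223636798 [[98.9, -23.4], [105.1, -20.2], [120.4, 12.5], [129.7, 35.3], [133.5, 36.2]]
scene3 281 0.012364862537657676 [[58.5, -30.1], [61.7, -28.0], [81.6, -3.3], [117.3, 34.8], [119.0, 36.7]]
```

View pics/w1z.png

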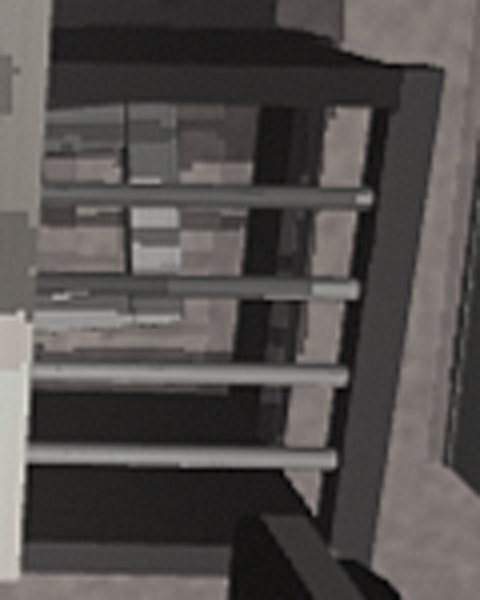

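Run:
```python
from h import *
y=-.05;M=np.array([[np.cos(y),-np.sin(y)],[np.sin(y),np.cos(y)]]);o=np.array([.6507,-.1185])
img=np.full((520,800,3),255,np.uint8)
for f,col in [('w1',(255,0,0)),('scene0',(0,0,255)),('scene3',(0,160,0)),('top3',(0,200,255))]:
    c=dict(np.load(f'pics/{f}.npz'));P=cloud(c)
    L=(P[...,:2]-o)@M*1000
    m=(P[...,2]>.007)&(P[...,2]<.018)&(L[...,0]>-20)&(L[...,0]<148)&(abs(L[...,1])<48)
    for a,b in L[m]: cv2.circle(img,(int(a*5)+50,int(260-b*5)),2,col,-1)
for k in range(0,150,10): cv2.line(img,(50+k*5,0),(50+k*5,520),(220,220,220),1)
for k in range(-50,51,10): cv2.line(img,(0,260-k*5),(800,260-k*5),(220,220,220),1)
cv2.imwrite('pics/plot.png',img)
```

```text
(no output)
```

View pics/plot.png

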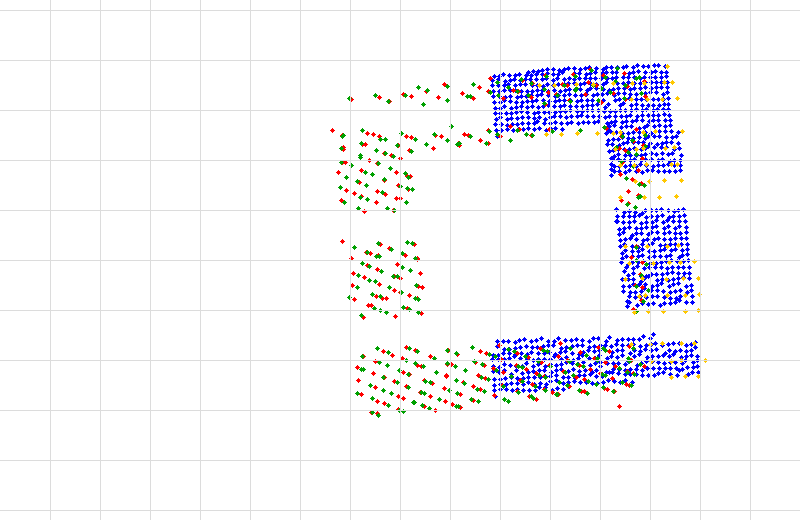

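The frame's centre is at about (93.5, 4.5) mm in mouth axes, yaw about +0.09, top at z = 12 mm. I'll go above the picker.

```bash
python3 -c "
from h import *
plan(.4975,-.3125,.22,1.344,12)"|sed 's/np.float64//g'
```

```text
[0, [(-0.0129), (0.0344), (0.0026)], (0.014)]
[0, [(-0.0125), (0.0346), (0.0026)], (0.014)]
[0, [(-0.012), (0.0348), (0.0026)], (0.014)]
[0, [(-0.0115), (0.035), (0.0026)], (0.014)]
[0, [(-0.011), (0.0351), (0.0026)], (0.014)]
[0, [(-0.0104), (0.0353), (0.0026)], (0.014)]
[0, [(-0.0099), (0.0354), (0.0026)], (0.014)]
[0, [(-0.0094), (0.0356), (0.0026)], (0.014)]
[0, [(-0.0089), (0.0357), (0.0026)], (0.014)]
[0, [(-0.0084), (0.0358), (0.0026)], (0.014)]
[0, [(-0.0079), (0.0359), (0.0026)], (0.014)]
[0, [(-0.0074), (0.0361), (0.0026)], (0.014)]
```

Call:
servo_tool:
  moves:
    - [60, [-0.0129, 0.0344, 0.001], 0.014]
    - [60, [-0.0125, 0.0346, 0.001], 0.014]
    - [60, [-0.012, 0.0348, 0.001], 0.014]
    - [60, [-0.0115, 0.035, 0.001], 0.014]
    - [60, [-0.011, 0.0351, 0.001], 0.014]
    - [60, [-0.0104, 0.0353, 0.001], 0.014]
    - [60, [-0.0099, 0.0354, 0.001], 0.014]
    - [60, [-0.0094, 0.0356, 0.001], 0.014]

```text
time: 11.12
tool_pos: [0.5504, -0.176, 0.2259]
tcp_rot: [3.11, -0.245, -0.05]
wrist_force: [0.5, 0.1, -0.7]
width: 0.765
```

```bash
python3 -c "
from h import *
go(.4975,-.3125,.22,1.344)
plan(.4975,-.3125,.22,1.344,5)"|sed 's/np.float64//g'
```

```text
t 11.12 tcp [ 0.5504 -0.176   0.2259] az_y -1.7278 tilt [-0.034 -0.019 -0.999] q6 1.403 F [ 0.5  0.1 -0.7] T [ 0.   -0.07  0.04] w 0.765
delta tool [-0.0306  0.1429  0.0103]
turn 0.0698
delta after turn [-0.0205  0.1447  0.0103]
[0, [(-0.0061), (0.0286), (0.0021)], (0.014)]
[0, [(-0.0057), (0.0287), (0.0021)], (0.014)]
[0, [(-0.0053), (0.0287), (0.0021)], (0.014)]
[0, [(-0.0049), (0.0288), (0.0021)], (0.014)]
[0, [(-0.0045), (0.0289), (0.0021)], (0.014)]
```

Call:
servo_tool:
  moves:
    - [60, [-0.0061, 0.0286, 0.002], 0.014]
    - [60, [-0.0057, 0.0287, 0.002], 0.014]
    - [60, [-0.005, 0.0287, 0.002], 0.014]
    - [60, [-0.004, 0.0266, 0.001], 0.014]
    - [60, [-0.001, 0.015, 0.001], 0.01]
    - [60, [0, 0, 0], 0]
    - [60, [0, 0, 0], 0]
    - [60, [0, 0, 0], 0]

```text
time: 11.78
tool_pos: [0.4916, -0.3049, 0.2081]
tcp_rot: [3.104, -0.368, -0.08]
wrist_force: [-0.6, -0.4, 0.6]
width: 0.764
```

Run:
```python
from h import *
c=cam('wrist');save(c,'w4.png');np.savez('pics/w4.npz',**c)
P=cloud(c);px=c['pixels'].astype(int)
hm=(px[...,0]-px[...,2]>50)&(px[...,1]<px[...,0]*.75)&(P[...,2]>.075)&(P[...,2]<.1)
X=P[hm];print(len(X),np.median(X,0),cv2.minAreaRect((X[:,:2]*1000).astype(np.float32)))
m=(P[...,2]>.035)&(P[...,2]<.06)&(P[...,0]>.53)&(P[...,0]<.66)&(abs(P[...,1]+.33)<.04)
X=P[m]*1000; print(len(X)); 
b=X[X[:,0]<620]; vx=cv2.fitLine(b[:,:2].astype(np.float32),cv2.DIST_HUBER,0,.01,.01).ravel();print(vx,np.arctan2(vx[1],vx[0]),b[:,2].max())
e=X[X[:,0]>628];print('hook',len(e),np.median(e,0),e.min(0),e.max(0))
go(.4975,-.3125,.071,1.344)
```

```text
511 [ 0.48568561 -0.31070446  0.08448824] ((496.2135314941406, -312.7300720214844), (24.08808708190918, 37.45573425292969), 75.95294952392578)
1544
[ 9.6844655e-01 -2.4922131e-01  5.7786499e+02 -3.3299902e+02] -0.25187612 52.00661701443356
  return _methods._mean(a, axis=axis, dtype=dtype,
  ret = um.true_divide(
Traceback (most recent call last):
ValueError: zero-size array to reduction operation minimum which has no identity
```

View pics/w4.png

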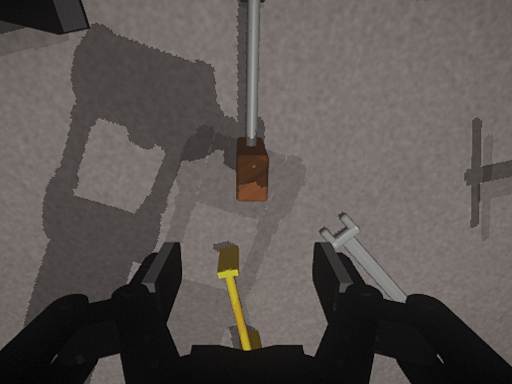

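Run:
```python
from h import *
go(.497,-.3125,.071,1.323)
plan(.497,-.3125,.09,1.323,6)
```

```text
t 11.83 tcp [ 0.4916 -0.3044  0.208 ] az_y -1.8054 tilt [-0.053 -0.008 -0.999] q6 1.243 F [-0.1 -0.7  0.4] T [ 0.01 -0.02 -0.01] w 0.766
delta tool [0.0139 0.0038 0.1366]
turn 0.0132
delta after turn [0.0139 0.0036 0.1366]
[0, [np.float64(0.0022), np.float64(0.0007), np.float64(0.0196)], np.float64(0.002)]
[0, [np.float64(0.0022), np.float64(0.0007), np.float64(0.0196)], np.float64(0.002)]
[0, [np.float64(0.0022), np.float64(0.0007), np.float64(0.0196)], np.float64(0.002)]
[0, [np.float64(0.0022), np.float64(0.0007), np.float64(0.0196)], np.float64(0.002)]
[0, [np.float64(0.0022), np.float64(0.0007), np.float64(0.0196)], np.float64(0.002)]
[0, [np.float64(0.0022), np.float64(0.0007), np.float64(0.0196)], np.float64(0.002)]
```

Call:
servo_tool:
  moves:
    - [60, [0.002, 0.001, 0.013], 0.013]
    - [60, [0.002, 0.001, 0.018], 0]
    - [60, [0.002, 0.001, 0.018], 0]
    - [60, [0.002, 0, 0.018], 0]
    - [60, [0.002, 0, 0.016], 0]
    - [60, [0, 0, 0.012], 0]
    - [60, [0, 0, 0.004], 0]
    - [60, [0, 0, 0], 0]

```text
time: 12.5
tool_pos: [0.4995, -0.3024, 0.1001]
tcp_rot: [3.105, -0.375, -0.078]
wrist_force: [-0.8, -0.6, 0.2]
width: 0.765
```

Run:
```python
from h import *
go(.497,-.3125,.071,1.323)
c=cam('wrist');save(c,'w5.png')
```

```text
t 12.5 tcp [ 0.4995 -0.3024  0.1001] az_y -1.8109 tilt [-0.051 -0.007 -0.999] q6 1.265 F [-0.8 -0.6  0.2] T [ 0.01 -0.04  0.02] w 0.765
delta tool [0.0014 0.0098 0.0293]
turn 0.0077
delta after turn [0.0014 0.0098 0.0293]
```

View pics/w5.png

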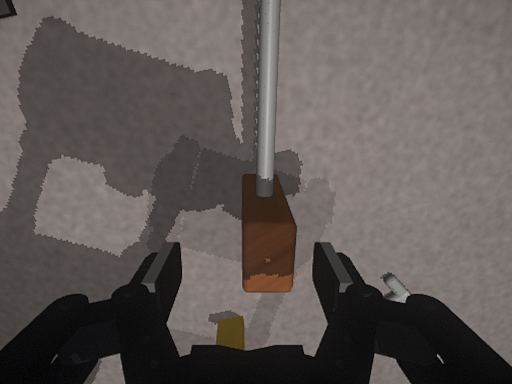

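The handle is between the jaws at (268,240), about 10 mm off centre toward +y, so I'll correct that and go down.

Call:
servo_tool:
  moves:
    - [60, [0.001, 0.005, 0], 0.004]
    - [60, [0, 0.004, 0.006], 0.004]
    - [60, [0, 0.001, 0.01], 0]
    - [60, [0, 0, 0.008], 0]
    - [60, [0, 0, 0.003], 0]
    - [60, [0, 0, 0], 0]
    - [60, [0, 0, 0], 0]
    - [60, [0, 0, 0], 0]

```text
time: 13.22
tool_pos: [0.4989, -0.3156, 0.0748]
tcp_rot: [3.1, -0.39, -0.068]
wrist_force: [-1.4, 0.6, 0.8]
width: 0.762
```

Run:
```python
from h import *
go(.497,-.3125,.071,1.323)
```

```text
t 13.22 tcp [ 0.4989 -0.3156  0.0748] az_y -1.8206 tilt [-0.045 -0.011 -0.999] q6 1.258 F [-1.4  0.6  0.8] T [-0.    0.   -0.01] w 0.762
delta tool [-0.0025 -0.0026  0.0039]
turn -0.002
delta after turn [-0.0025 -0.0026  0.0039]
```

Call:
servo_tool:
  moves:
    - [120, [-0.001, -0.002, 0.002], 0]
    - [160, [0, 0, 0], 0]
    - [200, [0, 0, 0], 0]
    - [255, [0, 0, 0], 0]
    - [255, [0, 0, 0], 0]
    - [255, [0, 0, 0], 0]
    - [255, [0, 0, 0], 0]
    - [255, [0, 0, 0], 0]
  newtons: 80

```text
time: 13.88
tool_pos: [0.4989, -0.3129, 0.0736]
tcp_rot: [3.1, -0.389, -0.066]
wrist_force: [0.1, 0.2, -0.4]
width: 0.292
```

Run:
```python
from h import *
go(.497,-.3125,.071,1.323)
```

```text
t 13.88 tcp [ 0.4989 -0.3129  0.0736] az_y -1.8201 tilt [-0.044 -0.012 -0.999] q6 1.261 F [ 0.1  0.2 -0.4] T [ 0.03 -0.01  0.02] w 0.292
delta tool [-0.0018 -0.      0.0027]
turn -0.0015
delta after turn [-0.0018 -0.      0.0027]
```

Run:
```python
from h import *
plan(.478,-.107,.105,-1.62,14)
```

```text
[0, [np.float64(-0.0052), np.float64(-0.0138), np.float64(-0.0023)], np.float64(-0.014)]
[0, [np.float64(-0.005), np.float64(-0.0139), np.float64(-0.0023)], np.float64(-0.014)]
[0, [np.float64(-0.0048), np.float64(-0.014), np.float64(-0.0023)], np.float64(-0.014)]
[0, [np.float64(-0.0046), np.float64(-0.014), np.float64(-0.0023)], np.float64(-0.014)]
[0, [np.float64(-0.0044), np.float64(-0.0141), np.float64(-0.0023)], np.float64(-0.014)]
[0, [np.float64(-0.0042), np.float64(-0.0142), np.float64(-0.0023)], np.float64(-0.014)]
[0, [np.float64(-0.004), np.float64(-0.0142), np.float64(-0.0023)], np.float64(-0.014)]
[0, [np.float64(-0.0038), np.float64(-0.0143), np.float64(-0.0023)], np.float64(-0.014)]
[0, [np.float64(-0.0036), np.float64(-0.0143), np.float64(-0.0023)], np.float64(-0.014)]
[0, [np.float64(-0.0034), np.float64(-0.0144), np.float64(-0.0023)], np.float64(-0.014)]
[0, [np.float64(-0.0031), np.float64(-0.0144), np.float64(-0.0023)], np.float64(-0.014)]
[0, [np.float64(-0.0029), np.float64(-0.0145), np.float64(-0.0023)], np.float64(-0.014)]
[0, [np.float64(-0.0027), np.float64(-0.0145), np.float64(-0.0023)], np.float64(-0.014)]
[0, [np.float64(-0.0025), np.float64(-0.0146), np.float64(-0.0023)], np.float64(-0.014)]
```

Call:
servo_tool:
  moves:
    - [255, [0, 0, -0.008], 0]
    - [255, [0, 0, -0.012], 0]
    - [255, [-0.005, -0.008, -0.008], -0.01]
    - [255, [-0.005, -0.014, 0], -0.014]
    - [255, [-0.005, -0.014, 0], -0.014]
    - [255, [-0.0044, -0.014, 0], -0.014]
    - [255, [-0.0042, -0.014, 0], -0.014]
    - [255, [-0.004, -0.014, 0], -0.014]

```text
time: 14.55
tool_pos: [0.4882, -0.2242, 0.1042]
tcp_rot: [3.115, -0.258, -0.066]
wrist_force: [-1.0, 0.2, -0.9]
width: 0.295
```

Run:
```python
from h import *
go(.478,-.107,.098,-1.62)
plan(.478,-.107,.098,-1.62,8)
```

```text
t 14.55 tcp [ 0.4882 -0.2242  0.1042] az_y -1.7355 tilt [-0.043 -0.011 -0.999] q6 1.297 F [-1.   0.2 -0.9] T [0.08 0.01 0.04] w 0.295
delta tool [-0.0291 -0.114   0.0053]
turn -0.1155
delta after turn [-0.0157 -0.1166  0.0053]
[0, [np.float64(-0.0036), np.float64(-0.0143), np.float64(0.0007)], np.float64(-0.014)]
[0, [np.float64(-0.0034), np.float64(-0.0143), np.float64(0.0007)], np.float64(-0.014)]
[0, [np.float64(-0.0032), np.float64(-0.0143), np.float64(0.0007)], np.float64(-0.014)]
[0, [np.float64(-0.003), np.float64(-0.0144), np.float64(0.0007)], np.float64(-0.014)]
[0, [np.float64(-0.0028), np.float64(-0.0144), np.float64(0.0007)], np.float64(-0.014)]
[0, [np.float64(-0.0026), np.float64(-0.0145), np.float64(0.0007)], np.float64(-0.014)]
[0, [np.float64(-0.0024), np.float64(-0.0145), np.float64(0.0007)], np.float64(-0.014)]
[0, [np.float64(-0.0022), np.float64(-0.0145), np.float64(0.0007)], np.float64(-0.014)]
```

Call:
servo_tool:
  moves:
    - [255, [-0.0036, -0.0143, 0.001], -0.014]
    - [255, [-0.0034, -0.0143, 0.001], -0.014]
    - [255, [-0.003, -0.0143, 0.001], -0.014]
    - [255, [-0.003, -0.0144, 0.001], -0.014]
    - [255, [-0.0028, -0.0144, 0], -0.014]
    - [255, [-0.002, -0.0145, 0], -0.014]
    - [255, [-0.001, -0.01, 0], -0.01]
    - [255, [0, 0, 0], 0]

```text
time: 15.22
tool_pos: [0.4732, -0.107, 0.0959]
tcp_rot: [3.131, -0.079, -0.079]
wrist_force: [-0.0, -0.6, -2.3]
width: 0.291
```

Call:
servo_tool:
  moves:
    - [255, [0, 0, 0], 0]
    - [255, [0, 0, 0], 0]
    - [255, [0, 0, 0], 0]
    - [255, [0, 0, 0], 0]
    - [255, [0, 0, 0], 0]
    - [255, [0, 0, 0], 0]
    - [255, [0, 0, 0], 0]
    - [255, [0, 0, 0], 0]

```text
time: 15.88
tool_pos: [0.4734, -0.1084, 0.0959]
tcp_rot: [3.129, -0.079, -0.079]
wrist_force: [1.1, 0.8, -1.6]
width: 0.292
```

Run:
```python
from h import *
go(.478,-.107,.098,-1.62)
for n in ['top','scene','wrist']:
    c=cam(n); save(c,n+'6.png'); np.savez(f'pics/{n}6.npz',**c)
```

```text
t 15.88 tcp [ 0.4734 -0.1084  0.0959] az_y -1.6212 tilt [-0.051 -0.009 -0.999] q6 1.375 F [ 1.1  0.8 -1.6] T [0.04 0.05 0.04] w 0.292
delta tool [ 0.0044 -0.0016 -0.0024]
turn -0.0012
delta after turn [ 0.0044 -0.0016 -0.0024]
```

View pics/wrist6.png

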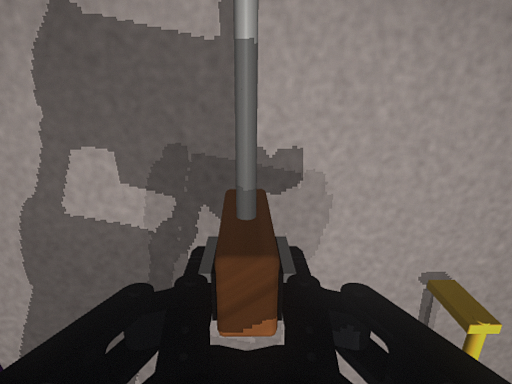

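View pics/scene6.png

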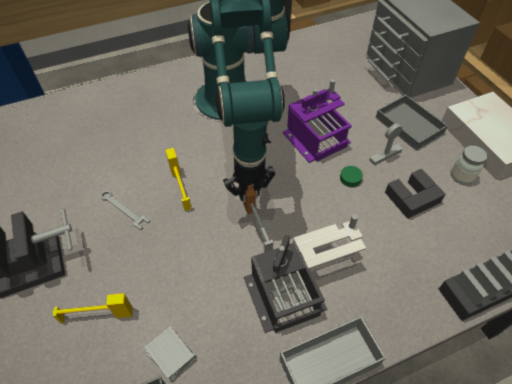

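The picker is held with its rod pointing at the mouth. I'll check its line and pitch.

Run:
```python
from h import *
y=-.05;M=np.array([[np.cos(y),-np.sin(y)],[np.sin(y),np.cos(y)]]);o=np.array([.6507,-.1185])
for n in ['top','scene','wrist']:
    c=dict(np.load(f'pics/{n}6.npz'));P=cloud(c)
    L=(P[...,:2]-o)@M*1000; z=P[...,2]*1000
    m=(z>40)&(z<95)&(L[...,0]>-145)&(L[...,0]<-15)&(abs(L[...,1])<25)
    for a in range(-145,-15,10):
        k=m&(L[...,0]>a)&(L[...,0]<a+10)
        if k.sum()>2: print(n,a,k.sum(),'y',np.median(L[...,1][k]).round(1),L[...,1][k].min().round(1),L[...,1][k].max().round(1),'z',z[k].max().round(1))
```

```text
top -45 21 y 1.1 -8.7 10.3 z 76.6
top -35 13 y 1.3 -7.9 10.4 z 74.7
scene -145 12 y 0.2 -3.7 4.6 z 75.6
scene -135 13 y 0.2 -3.5 5.1 z 72.8
scene -125 13 y 0.2 -3.3 6.5 z 75.6
scene -115 11 y -0.1 -3.2 4.2 z 76.4
scene -105 14 y 1.0 -3.5 4.8 z 74.7
scene -95 13 y 0.7 -3.6 5.6 z 73.8
scene -85 14 y -0.9 -3.7 5.2 z 75.7
scene -75 14 y 0.6 -4.5 5.6 z 74.0
scene -65 13 y -0.0 -4.0 4.7 z 73.9
scene -55 16 y -0.8 -3.8 4.7 z 74.9
scene -45 18 y 0.7 -7.9 11.2 z 74.1
scene -35 68 y 0.4 -10.4 11.9 z 75.4
wrist -145 409 y 1.7 -3.2 6.5 z 73.0
wrist -135 461 y 1.7 -3.1 6.9 z 73.0
wrist -125 483 y 2.1 -3.0 6.8 z 73.1
wrist -115 514 y 1.7 -2.9 6.6 z 72.9
wrist -105 558 y 2.1 -2.7 6.9 z 72.8
wrist -95 617 y 2.1 -3.2 6.9 z 72.5
wrist -85 653 y 2.1 -3.0 6.7 z 72.9
wrist -75 579 y 2.1 -2.9 6.9 z 72.8
```

Call:
servo_tool:
  moves:
    - [255, [0.008, 0, -0.0004], 0]
    - [255, [0.012, 0, -0.0006], 0]
    - [255, [0.012, -0.001, -0.0006], 0]
    - [255, [0.012, 0, -0.0006], 0]
    - [255, [0.008, 0, -0.0004], 0]
    - [255, [0, 0, 0], 0]
    - [255, [0, 0, 0], 0]
    - [255, [0, 0, 0], 0]

```text
time: 16.7
tool_pos: [0.5336, -0.1098, 0.0957]
tcp_rot: [3.129, -0.078, -0.075]
wrist_force: [0.4, -0.4, -1.9]
width: 0.297
```

Run:
```python
from h import *
go(.5952,-.1135,.096,-1.62)
```

```text
t 16.7 tcp [ 0.5336 -0.1098  0.0957] az_y -1.6204 tilt [-0.048 -0.009 -0.999] q6 1.398 F [ 0.4 -0.4 -1.9] T [-0.   -0.05  0.03] w 0.297
delta tool [ 0.0616  0.0006 -0.0033]
turn -0.0004
delta after turn [ 0.0616  0.0006 -0.0033]
```

Call:
servo_tool:
  moves:
    - [255, [0.01, 0, -0.0005], 0]
    - [255, [0.012, 0, -0.0006], 0]
    - [255, [0.012, 0, -0.0006], 0]
    - [255, [0.012, 0, -0.0006], 0]
    - [255, [0.008, 0, -0.0004], 0]
    - [255, [0.002, 0, 0], 0]
    - [255, [0, 0, 0], 0]
    - [255, [0, 0, 0], 0]

```text
time: 17.37
tool_pos: [0.594, -0.1126, 0.0948]
tcp_rot: [3.13, -0.079, -0.077]
wrist_force: [-0.0, 0.5, -1.5]
width: 0.298
```

Run:
```python
from h import *
go(.5952,-.1135,.096,-1.62)
c=cam('scene');save(c,'scene7.png');np.savez('pics/scene7.npz',**c)
y=-.05;M=np.array([[np.cos(y),-np.sin(y)],[np.sin(y),np.cos(y)]]);o=np.array([.6507,-.1185])
P=cloud(c);L=(P[...,:2]-o)@M*1000;z=P[...,2]*1000
m=(z>20)&(z<82)&(L[...,0]>65)&(L[...,0]<140)&(abs(L[...,1])<40)
for k in np.argwhere(m)[::3]: print(k,L[tuple(k)].round(1),z[tuple(k)].round(1))
cv2.imwrite('pics/s7z.png',cv2.resize(c['pixels'][230:340,230:340],None,fx=5,fy=5,interpolation=cv2.INTER_CUBIC)[...,::-1])
```

```text
t 17.37 tcp [ 0.594  -0.1126  0.0948] az_y -1.6208 tilt [-0.049 -0.009 -0.999] q6 1.415 F [-0.   0.5 -1.5] T [-0.    0.01  0.03] w 0.298
delta tool [ 0.0011  0.0008 -0.0012]
turn -0.0008
delta after turn [ 0.0011  0.0008 -0.0012]
[276 286] [65.4  5.8] 71.2
[277 286] [67.7  4.9] 70.9
[278 285] [69.   1.9] 70.4
[279 284] [71.4 -1.8] 72.5
[279 287] [71.7  5.9] 67.4
[280 286] [75.6  1.5] 73.1
[281 285] [74.8 -0.4] 67.4
[281 288] [78.4  5.5] 70.2
[282 287] [79.6  2.5] 69.6
[282 290] [82.4  8.9] 70.3
[283 287] [82.1  1.5] 69.8
[283 290] [83.8  8.4] 68.2
[284 286] [83.9 -1.8] 70.7
[284 289] [87.2  4.2] 72.8
[284 292] [87.5 11.9] 67.7
[285 288] [87.  2.] 68.7
[285 291] [90.5  7.9] 71.3
[286 288] [90.1  0.6] 70.7
[286 291] [90.4  8.3] 65.4
[287 287] [89.9 -1.6] 66.4
[287 290] [89.9  6.3] 60.5
[288 283] [84.1 -8.7] 54.5
[288 289] [90.7  3.5] 58.7
[288 292] [89.3 12.3] 49.1
[289 285] [90.2 -6.4] 59.7
[289 290] [89.6  7.1] 48.0
[290 283] [84.9 -8.6] 44.9
[290 289] [89.3  4.9] 43.5
[290 292] [90.7 12.2] 40.7
[291 285] [89.  -5.2] 45.2
[291 290] [89.5  7.8] 36.1
[292 283] [86.3 -8.9] 36.8
[292 286] [89.5 -2.6] 38.5
[293 283] [84.5 -7.7] 26.1
[293 286] [91.  -3.1] 36.3
[293 291] [88.9 11.6] 20.4
[294 286] [90.5 -2.5] 29.1
[295 285] [89.5 -4.4] 22.6
```

View pics/s7z.png

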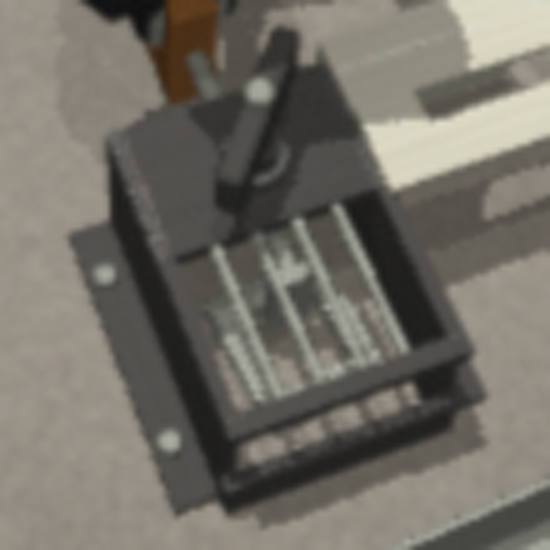

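The hook plate spans x = 82 to 90 mm and y of about -9 to 12 mm in mouth axes, inside the frame's window. I'll lower it.

Call:
servo_tool:
  moves:
    - [255, [0.001, 0, 0.004], 0]
    - [255, [0, 0, 0.006], 0]
    - [255, [0, 0, 0.005], 0]
    - [255, [0, 0, 0.003], 0]
    - [255, [0, 0, 0], 0]
    - [255, [0, 0, 0], 0]
    - [255, [0, 0, 0], 0]
    - [255, [0, 0, 0], 0]

```text
time: 18.08
tool_pos: [0.5919, -0.1127, 0.0749]
tcp_rot: [3.13, -0.08, -0.079]
wrist_force: [0.6, -0.1, -1.0]
width: 0.294
```

Run:
```python
from h import *
go(.5952,-.1135,.0746,-1.62)
```

```text
t 18.08 tcp [ 0.5919 -0.1127  0.0749] az_y -1.6214 tilt [-0.05  -0.008 -0.999] q6 1.416 F [ 0.6 -0.1 -1. ] T [ 0.03 -0.06  0.03] w 0.294
delta tool [0.0034 0.0006 0.0002]
turn -0.0014
delta after turn [0.0034 0.0006 0.0002]
```

Call:
servo_tool:
  moves:
    - [255, [-0.005, 0, 0.0003], 0]
    - [255, [-0.008, 0, 0.0004], 0]
    - [255, [-0.01, 0, 0.0005], 0]
    - [255, [-0.01, 0, 0.0005], 0]
    - [255, [-0.01, 0, 0.0005], 0]
    - [255, [-0.01, 0, 0.0005], 0]
    - [255, [-0.008, 0, 0.0004], 0]
    - [255, [-0.003, 0, 0], 0]

```text
time: 18.75
tool_pos: [0.5218, -0.1091, 0.0753]
tcp_rot: [3.13, -0.079, -0.075]
wrist_force: [0.6, 0.1, -2.4]
width: 0.298
```

Run:
```python
from h import *
go(.435,-.1049,.0755,-1.62)
```

```text
t 18.75 tcp [ 0.5218 -0.1091  0.0753] az_y -1.6213 tilt [-0.048 -0.009 -0.999] q6 1.396 F [ 0.6  0.1 -2.4] T [ 0.05 -0.22  0.02] w 0.298
delta tool [-0.0868  0.0002  0.0039]
turn -0.0013
delta after turn [-0.0868  0.0001  0.0039]
```

Call:
servo_tool:
  moves:
    - [255, [-0.006, 0, 0.0003], 0]
    - [255, [-0.01, 0, 0.0005], 0]
    - [255, [-0.012, 0, 0.0006], 0]
    - [255, [-0.012, 0, 0.0006], 0]
    - [255, [-0.012, 0, 0.0006], 0]
    - [255, [-0.012, 0, 0.0006], 0]
    - [255, [-0.01, 0, 0.0004], 0]
    - [255, [-0.004, 0, 0], 0]

```text
time: 19.42
tool_pos: [0.4372, -0.1048, 0.0757]
tcp_rot: [3.129, -0.079, -0.072]
wrist_force: [1.1, 1.1, -2.9]
width: 0.29
```

Run:
```python
from h import *
go(.435,-.1049,.0755,-1.62)
for n in ['top','scene']:
    c=cam(n);save(c,n+'8.png');np.savez(f'pics/{n}8.npz',**c)
    y=-.05;M=np.array([[np.cos(y),-np.sin(y)],[np.sin(y),np.cos(y)]]);o=np.array([.6507,-.1185])
    P=cloud(c);L=(P[...,:2]-o)@M*1000;z=P[...,2]*1000
    m=(z>7)&(z<18)&(L[...,0]>-150)&(L[...,0]<148)&(abs(L[...,1])<48)
    print(n,m.sum(),np.percentile(L[m],[1,5,50,95,99],axis=0).round(1).tolist())
```

```text
t 19.42 tcp [ 0.4372 -0.1048  0.0757] az_y -1.6212 tilt [-0.046 -0.009 -0.999] q6 1.363 F [ 1.1  1.1 -2.9] T [ 0.05 -0.11  0.02] w 0.29
delta tool [-0.0021  0.0002  0.0003]
turn -0.0012
delta after turn [-0.0021  0.0002  0.0003]
top 254 [[-88.8, -30.0], [-86.3, -29.4], [-50.5, -4.1], [-20.5, 31.1], [-19.7, 32.8]]
scene 197 [[-90.0, -29.6], [-86.9, -28.6], [-68.2, -7.1], [-44.5, 33.1], [-43.1, 34.1]]
```

View pics/scene8.png

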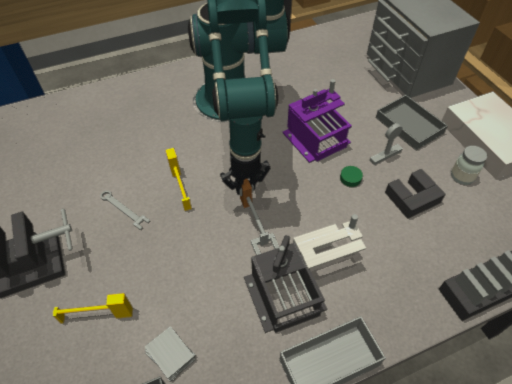

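The frame lies from x = -89 to -19.5 mm, wholly in front of the mouth. I'll ease the hook off the bar and lift.

Call:
servo_tool:
  moves:
    - [255, [0.004, 0, 0], 0]
    - [255, [0.003, 0, -0.002], 0]
    - [255, [0, 0, -0.008], 0]
    - [255, [0, 0, -0.012], 0]
    - [255, [0, 0, -0.015], 0]
    - [255, [0, 0, -0.015], 0]
    - [255, [0, 0, -0.01], 0]
    - [255, [0, 0, 0], 0]

```text
time: 20.18
tool_pos: [0.4513, -0.1049, 0.1418]
tcp_rot: [3.13, -0.078, -0.075]
wrist_force: [0.1, -0.7, -2.7]
width: 0.294
```

Run:
```python
from h import *
go(.47,-.30,.135,-1.82)
plan(.47,-.30,.135,-1.82,13)
```

```text
t 20.18 tcp [ 0.4513 -0.1049  0.1418] az_y -1.6203 tilt [-0.048 -0.009 -0.999] q6 1.366 F [ 0.1 -0.7 -2.7] T [ 0.03  0.04 -0.03] w 0.294
delta tool [0.0288 0.1939 0.0076]
turn 0.1997
delta after turn [0.0666 0.1843 0.0076]
[0, [np.float64(0.0022), np.float64(0.0149), np.float64(0.0006)], np.float64(0.015)]
[0, [np.float64(0.0024), np.float64(0.0149), np.float64(0.0006)], np.float64(0.015)]
[0, [np.float64(0.0027), np.float64(0.0148), np.float64(0.0006)], np.float64(0.015)]
[0, [np.float64(0.0029), np.float64(0.0148), np.float64(0.0006)], np.float64(0.015)]
[0, [np.float64(0.0031), np.float64(0.0148), np.float64(0.0006)], np.float64(0.015)]
[0, [np.float64(0.0033), np.float64(0.0147), np.float64(0.0006)], np.float64(0.015)]
[0, [np.float64(0.0036), np.float64(0.0146), np.float64(0.0006)], np.float64(0.015)]
[0, [np.float64(0.0038), np.float64(0.0146), np.float64(0.0006)], np.float64(0.015)]
[0, [np.float64(0.004), np.float64(0.0145), np.float64(0.0006)], np.float64(0.015)]
[0, [np.float64(0.0042), np.float64(0.0145), np.float64(0.0006)], np.float64(0.015)]
[0, [np.float64(0.0045), np.float64(0.0144), np.float64(0.0006)], np.float64(0.015)]
[0, [np.float64(0.0047), np.float64(0.0143), np.float64(0.0006)], np.float64(0.015)]
[0, [np.float64(0.0049), np.float64(0.0143), np.float64(0.0006)], np.float64(0.015)]
```

Call:
servo_tool:
  moves:
    - [255, [0.003, 0.015, 0], 0.015]
    - [255, [0.004, 0.018, 0], 0.015]
    - [255, [0.004, 0.018, 0], 0.015]
    - [255, [0.004, 0.018, 0], 0.015]
    - [255, [0.004, 0.018, 0], 0.015]
    - [255, [0.004, 0.018, 0], 0.015]
    - [255, [0.004, 0.018, 0], 0.015]
    - [255, [0.004, 0.018, 0], 0.015]

```text
time: 20.85
tool_pos: [0.4697, -0.2505, 0.1411]
tcp_rot: [3.119, -0.263, -0.074]
wrist_force: [0.1, 0.3, -2.4]
width: 0.297
```

Run:
```python
from h import *
go(.495,-.305,.0745,-1.82)
```

```text
t 20.85 tcp [ 0.4697 -0.2505  0.1411] az_y -1.7389 tilt [-0.048 -0.007 -0.999] q6 1.238 F [ 0.1  0.3 -2.4] T [ 0.06  0.02 -0.03] w 0.297
delta tool [0.0372 0.0485 0.0657]
turn 0.0811
delta after turn [0.041  0.0454 0.0657]
```

Call:
servo_tool:
  moves:
    - [255, [0.009, 0.012, 0], 0.015]
    - [255, [0.01, 0.01, 0.003], 0.015]
    - [255, [0.008, 0.005, 0.01], 0.015]
    - [255, [0.005, 0, 0.012], 0.015]
    - [255, [0, 0, 0.012], 0]
    - [255, [0, 0, 0.006], 0]
    - [255, [0, 0, 0], 0]
    - [255, [0, 0, 0], 0]

```text
time: 21.52
tool_pos: [0.4936, -0.2874, 0.0896]
tcp_rot: [3.108, -0.367, -0.083]
wrist_force: [0.3, 0.1, -1.5]
width: 0.289
```

Run:
```python
from h import *
go(.495,-.305,.0745,-1.82)
```

```text
t 21.52 tcp [ 0.4936 -0.2874  0.0896] az_y -1.8053 tilt [-0.054 -0.004 -0.999] q6 1.275 F [ 0.3  0.1 -1.5] T [-0.01 -0.04  0.02] w 0.289
delta tool [0.0062 0.0165 0.0151]
turn 0.0147
delta after turn [0.0065 0.0164 0.0151]
```

Call:
servo_tool:
  moves:
    - [255, [0, 0, 0.004], 0]
    - [255, [0, 0, 0.005], 0]
    - [255, [0, 0, 0.003], 0]
    - [255, [0, 0, 0], 0]
    - [255, [0, 0, 0], 0]
    - [255, [0, 0, 0], 0]
    - [255, [0, 0, 0], 0]
    - [255, [0, 0, 0], 0]

```text
time: 22.18
tool_pos: [0.4929, -0.286, 0.078]
tcp_rot: [3.108, -0.363, -0.081]
wrist_force: [-0.9, 0.7, -2.3]
width: 0.299
```

Run:
```python
from h import *
go(.495,-.305,.0735,-1.82)
```

```text
t 22.18 tcp [ 0.4929 -0.286   0.078 ] az_y -1.803 tilt [-0.052 -0.005 -0.999] q6 1.275 F [-0.9  0.7 -2.3] T [-0.   -0.03  0.01] w 0.299
delta tool [0.0067 0.0179 0.0045]
turn 0.017
delta after turn [0.007  0.0178 0.0045]
```

Call:
servo_tool:
  moves:
    - [255, [0, 0, 0.002], 0]
    - [255, [0, 0, 0.002], 0]
    - [255, [0, 0, 0.001], 0]
    - [255, [0, 0, 0], 0]
    - [180, [0, 0, 0], 0]
    - [120, [0, 0, 0], 0]
    - [80, [0, 0, 0], 0]
    - [80, [0, 0, 0], 0]

```text
time: 22.85
tool_pos: [0.4943, -0.2873, 0.0749]
tcp_rot: [3.106, -0.363, -0.074]
wrist_force: [-0.1, -0.3, 0.3]
width: 0.684
```

Run:
```python
from h import *
go(.495,-.305,.0735,-1.82)
```

```text
t 22.85 tcp [ 0.4943 -0.2873  0.0749] az_y -1.8033 tilt [-0.048 -0.008 -0.999] q6 1.275 F [-0.1 -0.3  0.3] T [-0.04 -0.03 -0.03] w 0.684
delta tool [0.0048 0.017  0.0015]
turn 0.0167
delta after turn [0.0051 0.0169 0.0015]
```

Released. I'll raise straight up, move off to the side and check.

Call:
servo_tool:
  moves:
    - [80, [0, 0, -0.01], 0]
    - [80, [0, 0, -0.02], 0]
    - [80, [0, 0, -0.025], 0]
    - [80, [0, 0, -0.03], 0]
    - [80, [0, 0, -0.03], 0]
    - [80, [0, 0.02, -0.015], 0]
    - [80, [0, 0.035, 0], 0]
    - [80, [0, 0.035, 0], 0]

```text
time: 23.52
tool_pos: [0.4814, -0.3701, 0.217]
tcp_rot: [3.11, -0.351, -0.074]
wrist_force: [1.5, -0.3, -0.0]
width: 0.69
```

Call:
servo_tool:
  moves:
    - [80, [0, 0.035, 0], 0]
    - [80, [0, 0.035, 0], 0]
    - [80, [0, 0.035, 0], 0]
    - [80, [0, 0.03, 0], 0]
    - [80, [0, 0.015, 0], 0]
    - [80, [0, 0, 0], 0]
    - [80, [0, 0, 0], 0]
    - [80, [0, 0, 0], 0]

```text
time: 24.18
tool_pos: [0.446, -0.5298, 0.2306]
tcp_rot: [3.1, -0.357, -0.058]
wrist_force: [0.7, 0.4, 0.6]
width: 0.686
```

Run:
```python
from h import *
go(.495,-.305,.0735,-1.82)
y=-.05;M=np.array([[np.cos(y),-np.sin(y)],[np.sin(y),np.cos(y)]]);o=np.array([.6507,-.1185])
for n in ['top','scene']:
    c=cam(n);save(c,n+'9.png')
    P=cloud(c);L=(P[...,:2]-o)@M*1000;z=P[...,2]*1000
    m=(z>7)&(z<18)&(L[...,0]>-150)&(L[...,0]<148)&(abs(L[...,1])<48)
    print(n,m.sum(),np.percentile(L[m],[1,5,50,95,99],axis=0).round(1).tolist(),z[m].max())
    m=(P[...,2]>.13)&(P[...,2]<.152)&(abs(P[...,0]-.67)<.025)&(abs(P[...,1]-.08)<.04)
    print('post',P[m].mean(0) if m.any() else 0)
```

```text
t 24.18 tcp [ 0.446  -0.5298  0.2306] az_y -1.7996 tilt [-0.039 -0.016 -0.999] q6 0.926 F [0.7 0.4 0.6] T [ 0.06 -0.07  0.  ] w 0.686
delta tool [ 0.002  -0.2339  0.1513]
turn 0.0204
delta after turn [-0.0028 -0.2339  0.1513]
top 281 [[-89.2, -30.0], [-88.4, -29.3], [-52.7, -0.1], [-20.9, 31.1], [-19.6, 32.0]] 17.66794009840705
post [0.67155207 0.07868527 0.1437952 ]
scene 230 [[-90.0, -28.8], [-88.4, -28.0], [-75.8, 3.5], [-45.4, 32.4], [-42.6, 33.7]] 16.602656559894573
post [0.67536373 0.0782805  0.14394189]
```

View pics/scene9.png

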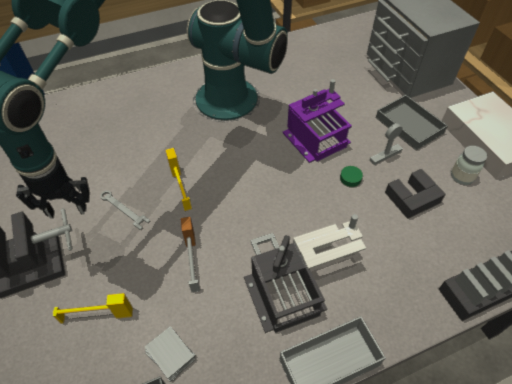

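View pics/top9.png

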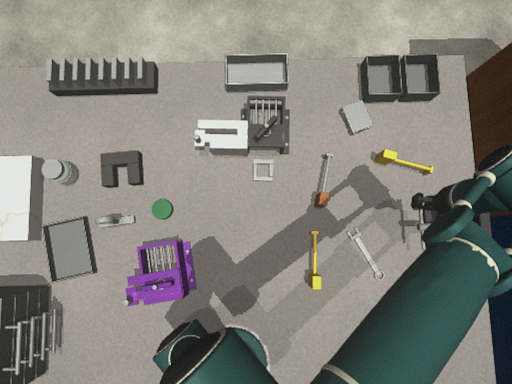

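The top view shows the frame flat at (263,170) in front of the mouth, the gate open with its post at about (200,135), and the picker standing at (324,180). The gauge, puck and yoke haven't moved. Handing in.

```bash
python3 -c "
from h import *
print(bot.finish_job())"
```

```text
the job is handed in; nothing more can be done
None
```

The job is done and handed in after 24 s of robot time; no verdict is reported.

- **Wing nut:** it gave clockwise from above at about 0.25 N m and rose as it turned, so the thread is left-hand. I turned it about 2.3 rad loose; the bar's new angle in the scene view agreed.
- **Gate:** I slid it to its end stop. The post moved about 108 mm and was still there in the last pictures.
- **Frame:** I drew it out with the picker's hook. In the last pictures it lies flat on the bench, from about 89 mm to 20 mm in front of the mouth.
- **Picker:** it stands on the bench to the right of the frame, well clear of it and outside the bay.
- **Other objects:** the depth gauge, spacer puck and iron yoke look unmoved in the before and after pictures. I compared those by eye and did not measure them.

No final check failed. Two things were slightly off:
- **Frame extent:** the scene camera saw the frame only as far as about 43 mm in front of the mouth, because the rack hides its rear part. The 20 mm figure therefore comes from the top view alone.
- **Tool tilt:** the tool leaned up to about 3 degrees during the moves. I allowed for this when moving the picker.

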